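# Pass a dropper bottle through a two-door hatch

## Robot

A 6-joint arm with a two-finger parallel gripper is mounted at the origin on the work surface; the furniture and walls round the work are solid. World frame = base frame: x ahead of the robot, y to its left, z up, the work surface at z = 0. Lengths are in m, angles in degrees, forces in N, time in s.
With the tool pointing down it reaches from about 0.4 to 0.825 m from the base axis. Payload 7 kg.
Tool frame: the origin (TCP) lies at the very end of the fingers, on their centre line; the grasp point (between the pads) lies 19 mm behind it (ctrl.pinch_z is the distance from the TCP to the grasp point, in m); z points along the fingers, x is the direction in which the jaws open and shut, and the axes are right-handed (so a half turn about z gives the same grasp; the last joint's range is limited). The gripper opens to 88 mm and grips with 3 to 60 N. Pads are 19 mm wide; open, the fingers measure 130 mm over their backs; the gripper's body (78 mm by 193 mm) begins 47 mm behind the grasp point.
Start: joints at [92.825, 20.546, 0.682, 0, -70.136, -16.507], TCP at [0.16, 0.656, 0.199] pointing down, gripper open.
Joint ranges: [-176.03, 176.03], [-82.01, 121.73], [-58.28, 71.71], [-173.87, 95.51], [-174.79, -0.11], [-173.66, 173.66]. Speed limits (degrees/s): [136.94, 136.94, 172.46, 180, 180, 180].

## Interface

Orientations are given as [roll, pitch, yaw] about the fixed x, y, z axes, in that order (R = Rz(yaw) Ry(pitch) Rx(roll)).
In Python, from plant import ctrl gives the robot as it stands.
- The arm moves only by the tool carry_out, never from a script. Its argument "increments" is a list of rows, each a list of 7 numbers: the turn, a rotation vector about the world's x, y, z in degrees, then the shift along the world's x, y, z in mm, then the closure, from 0 (fully open) to 1 (shut). In form: [[ax, ay, az, dx, dy, dz, grip], ...]. A call has 1 to 20 rows; each row is the pose to reach, as a shift and turn from the pose commanded when the call began; what a row does not reach only later rows make up. A row lasts 1/8 s, in which the tool goes at most 62.5 mm and 10.7 degrees, less where a joint would pass 70% of its speed; a pose out of reach is approached as far as the arm can. A call with a gripper value outside its range is refused whole. The fingers move at their own pace and stop on an object; the grip force is fixed at half the most. Time passes only in rows, so rows that repeat a pose let the fingers close. It gives the time, the measured TCP pose, the force and the opening at its end, in the units of the state.
- ctrl.get_obs(): the state, without advancing time (a new reading comes with each control period).
- ctrl.snapshot(name): name is "scene" or "top"; returns a dict with "pixels" (400x640x3 uint8, blue, green, red), "intrinsics" (3x3 intrinsics, pixels), "rvec" (rotation vector, rad) and "tvec" (3), from world to camera coordinates, as OpenCV has them. Camera axes: x right, y down, z forward; pixel columns grow to the right and rows downward; lengths in m; the calibration is good to about 2 mm. A picture is of the moment at which its call begins. There is no depth.
- ctrl.close_job(): hands the job in, once; it reports no verdict.
Trained networks look in a picture, given as the dict that the camera call returned (one of the last four; its "shot" number tells which), for a name from the list of things; names that differ only in an ending like _2 or _b are one class to them, and where a whole thing is asked for, a point or a joint stands for the part that bears it (a point fixed in the world has none). Each returns a list of dicts, best first, with "confidence" (0 to 1); they miss things now and then, are a little off and sometimes report something else, mostly with a low value. They report only what shows in the picture. A call takes as long as a camera call.
- ctrl.search_frame(picture, label): "centre" ([x, y, z] in m, in world coordinates, good to about 4 mm: the middle of the surface that is visible of it).
- ctrl.outline_of(picture, label): "pixels" (400x640 bool, what is visible of it).
The state is a dict: "clock": time; "joint_pos": joint angles; "qvel": joint speeds; "tau": joint torques, N m; "tool_pos": TCP position; "orientation": TCP orientation; "force": force on the tool from outside, world axes, zero at the start; "moment": the same for the moment, N m; "opening": finger opening in m.
Only numpy, scipy, OpenCV 4.12 (cv2) and the standard library are available. Lean on these libraries where they do the work, as an engineer would, in place of code of your own. Each camera call takes 0.05 s, during which the arm holds its last target. There are 200 camera calls.

## Task

Pass the small dropper bottle into the clean box's transfer hatch: set it upright on the hatch floor through the open top (do not drop it), and slide the clear outer door fully shut by its blue handle. Only then slide the grey inner door fully open by its orange handle; the two doors must never be open at the same time. Leave the bottle standing in the hatch.

Things in the scene. Friction and masses are not known exactly. Their poses are not given: they have to be found in the camera images.
- bottle_center (a point): Small white dropper bottle, blue cap, purple label band; the smallest of three loose bottles (the other two have white caps and stay put). Round, body 34 mm across up to 62 mm, cap 20 mm across, 78 mm high, standing, 0.04 to 0.09 kg. Point: on its axis, half-way up (39 mm); z out of the cap.
- chamber (a point): Floor centre of the hatch, an open-topped white chamber on the robot's side of a fixed clear box. Floor 10 mm above the worktop; inside 136 (x) by 140 mm (y), walls to 98 mm, rails to 110 mm above the worktop; a 78 mm bottle fits under the shut lid. x: through the hatch towards the clear box; y: along the doors' slide, leftward; z up. Yaw varies by about 0.2 rad.
- outer_grip (a point): Outer door: clear flat lid sliding over the chamber, top 107 mm above the worktop. Point: in its upright blue handle (12 mm along y, 40 along x, from 109 to 145 mm high), 129 mm above the worktop, at chamber x -0.02. It slides along chamber y only: handle at y 0 = shut, 0.15 = fully open (end stops); starts at 0.138 to 0.15. Friction about 1.5 N; stays where left.
- inner_grip (a point): Inner door: grey upright panel between chamber and clear box. Point: in its upright orange handle (12 mm along y, 40 along x, from 109 to 145 mm high), 129 mm above the worktop, at chamber x +0.084. It slides along chamber y only: handle at y 0 = shut (as it starts), 0.12 = fully open (end stops). Friction about 1.5 N; stays where left.

How it is judged:
By the outcome, as a careful person would: the job done as asked, in the order asked, and still so for the second after the job is handed in, with the robot touching nothing.
It also fails if it takes over 58 s, if anything falls off the work surface, if the arm or the gripper's body presses on something with over 40 N, if the wrist force passes 120 N, or if a joint passes its speed limit or range.

## Working session

There is one attempt and no reset: what is moved stays moved. The work goes in short steps, Python scripts to look and compute and a tool call to move; the robot and the scene stay as the last step left them, time stands still between calls to the robot, and variables do not carry over. Pictures are saved under pics/ and viewed, about 8 in all and at most 12, crops included, and the job is handed in when it is done.

Besides the shell and the picture viewer there is one more tool, called after "Emit:" by a JSON object that holds its "name" and its "arguments", one argument or row to a line. carry_out: Moves the arm, as the interface text tells. Its arguments: {"type":"object","properties":{"increments":{"type":"array"}},"required":["increments"]}

```bash
mkdir -p pics; cat > h.py <<'E'
import numpy as np, cv2
from plant import ctrl
def ray(p,uv,z):
    R=cv2.Rodrigues(np.array(p["rvec"],float))[0];t=np.array(p["tvec"],float).ravel()
    d=R.T@np.linalg.inv(p["intrinsics"])@np.array([*uv,1.]);c=-R.T@t
    return c+d*(z-c[2])/d[2]
def proj(p,X):
    return cv2.projectPoints(np.array(X,float).reshape(-1,1,3),np.array(p["rvec"],float),np.array(p["tvec"],float),np.array(p["intrinsics"],float),None)[0].reshape(-1,2)
E
python3 - <<'E'
from h import *
o=ctrl.get_obs();print({k:np.round(v,3) for k,v in o.items() if k in("clock","tool_pos","orientation","force","opening")})
for n in("scene","top"):
    p=ctrl.snapshot(n);cv2.imwrite(f"pics/{n}0.png",p["pixels"])
    R=cv2.Rodrigues(np.array(p["rvec"],float))[0];print(n,-R.T@np.array(p["tvec"]).ravel())
    for l in("bottle_center","chamber","outer_grip","inner_grip"):
        for r in ctrl.search_frame(p,l)[:3]: print(l,np.round(r["centre"],4),round(r["confidence"],2),proj(p,r["centre"]).round())
        for r in ctrl.outline_of(p,l)[:2]:
            v,u=np.nonzero(r["pixels"]); print("  mask",round(r["confidence"],2),u.size,u.min(),u.max(),v.min(),v.max(),u.mean().round(1),v.mean().round(1)) if u.size else 0
E
```

```text
{'clock': np.float64(0.0), 'tool_pos': array([0.16 , 0.655, 0.198]), 'orientation': array([-1.79991e+02, -9.30000e-02, -1.03688e+02]), 'force': array([-0.397, -0.605,  0.372]), 'opening': np.float64(0.087)}
scene [-0.01055139  0.21213959  0.70199081]
bottle_center [ 0.5926 -0.1846  0.0443] 0.82 [[341. 189.]]
  mask 0.8 278 336 348 176 202 341.9 189.4
chamber [0.5683 0.1962 0.1078] 0.79 [[196. 227.]]
  mask 0.61 20011 117 286 158 319 199.4 237.6
outer_grip [0.5296 0.2555 0.1067] 0.88 [[172. 250.]]
  mask 0.64 3824 131 210 218 282 170.4 249.8
inner_grip [0.59   0.1041 0.059 ] 0.97 [[237. 222.]]
  mask 0.63 1506 205 266 190 239 236.1 220.5
top [ 0.41171776 -0.08204932  1.124722  ]
bottle_center [ 0.5939 -0.1892  0.0462] 0.52 [[367. 189.]]
  mask 0.74 154 360 373 181 195 366.6 188.2
chamber [0.6044 0.18   0.1069] 0.65 [[211. 177.]]
  mask 0.82 19366 128 296 94 259 216.4 175.8
outer_grip [0.5358 0.2493 0.1078] 0.73 [[180. 206.]]
  mask 0.82 3802 139 214 171 239 176.8 204.8
  mask 0.65 164 360 373 181 195 366.5 188.1
inner_grip [0.5966 0.0979 0.1074] 0.67 [[246. 181.]]
inner_grip [0.5377 0.2511 0.1078] 0.59 [[179. 205.]]
  mask 0.59 289 216 272 172 190 244.9 181.9
```

```bash
python3 - <<'E'
import cv2
for n,(a,b,c,d) in {"scene":(100,360,140,340),"top":(100,400,80,260)}.items():
    i=cv2.imread(f"pics/{n}0.png")
    i=i[c:d,a:b];k=800//i.shape[1]
    i=cv2.resize(i,None,fx=k,fy=k,interpolation=2);print(i.shape,k);cv2.imwrite(f"pics/{n}0c.png",i)
E
```

```text
(600, 780, 3) 3
(360, 600, 3) 2
```

View pics/scene0.png

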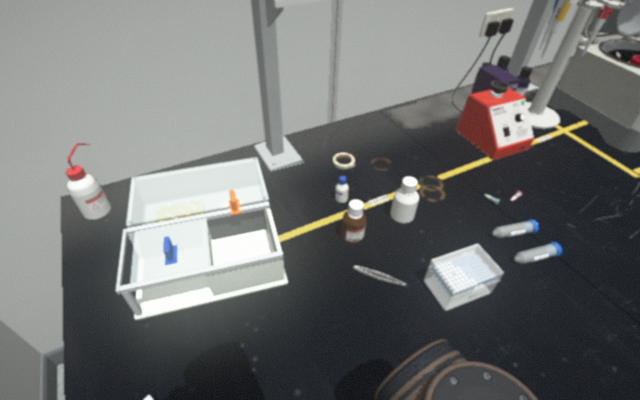

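View pics/top0.png

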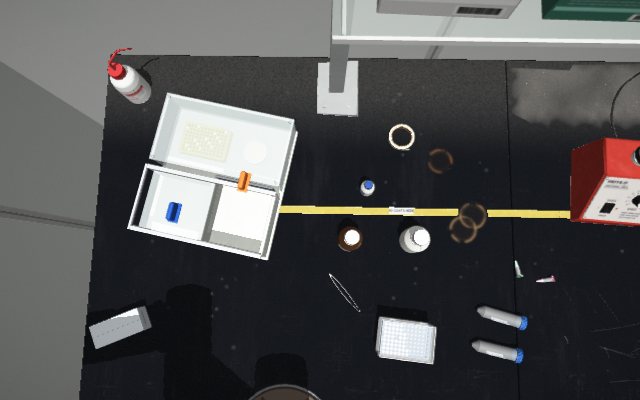

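The scene view shows the blue handle at about (170,250), the orange handle at (235,202) and the blue-capped bottle at (341,190). The two white-capped bottles stand at (355,220) and (405,200). In the top view the blue handle is at (174,212), the orange handle at (244,181) and the bottle at (367,188). The hatch is yawed about -10°.

```bash
cat >> h.py <<'E'
def blob(img,col,win):
    h=cv2.cvtColor(img,cv2.COLOR_BGR2HSV);lo,hi=((100,120,50),(130,255,255)) if col=="b" else ((3,140,120),(20,255,255))
    m=cv2.inRange(h,lo,hi);w=np.zeros_like(m);a,b,c,d=win;w[c:d,a:b]=1;return m*w
E
python3 - <<'E'
from h import *
from scipy.optimize import least_squares
P={n:ctrl.snapshot(n) for n in("scene","top")}
W={"blue":("b",dict(scene=(140,200,225,275),top=(155,195,190,230))),"orange":("o",dict(scene=(220,250,180,222),top=(230,260,165,200))),"cap":("b",dict(scene=(330,352,170,190),top=(355,380,175,200)))}
C={}
for k,(c,w) in W.items():
    for n in P:
        m=blob(P[n]["pixels"],c,w[n]);v,u=np.nonzero(m);C[k,n]=np.array([u.mean(),v.mean()]);print(k,n,u.size,C[k,n].round(1),u.min(),u.max(),v.min(),v.max())
    z={"blue":.129,"orange":.129,"cap":.072}[k]
    r=least_squares(lambda X:np.r_[[proj(P[n],X)[0]-C[k,n] for n in P]].ravel(),ray(P["top"],C[k,"top"],z));print("  tri",r.x.round(4),r.cost.round(2),[ray(P[n],C[k,n],z).round(4) for n in P])
# chamber outer walls corners in top
m=ctrl.outline_of(P["top"],"chamber")[0]["pixels"].astype(np.uint8)
print(cv2.minAreaRect(cv2.findNonZero(m)))
for x in [(147,166),(128,228),(280,190),(266,258)]: print(ray(P["top"],x,.11).round(3))
E
```

```text
blue scene 139 [169.5 250.9] 164 175 238 263
blue top 235 [173.2 211.9] 166 181 202 222
  tri [0.5195 0.2592 0.1188] 0.02 [array([0.5101, 0.2581, 0.129 ]), array([0.5185, 0.2561, 0.129 ])]
orange scene 97 [233.8 203.7] 230 239 191 213
orange top 190 [243.6 180.9] 238 250 171 191
  tri [0.5952 0.1022 0.114 ] 0.01 [array([0.5796, 0.1048, 0.129 ]), array([0.5925, 0.0996, 0.129 ])]
cap scene 52 [342.1 178.8] 339 346 175 183
cap top 50 [368.3 184.2] 365 372 180 188
  tri [ 0.6004 -0.19    0.0717] 0.02 [array([ 0.5999, -0.1901,  0.072 ]), array([ 0.6005, -0.1898,  0.072 ])]
((213.6257781982422, 174.64846801757812), (144.85897827148438, 145.5021514892578), 13.348726272583008)
[0.627 0.331 0.11 ]
[0.481 0.364 0.11 ]
[0.576 0.018 0.11 ]
[0.42  0.045 0.11 ]
```

View pics/top0c.png

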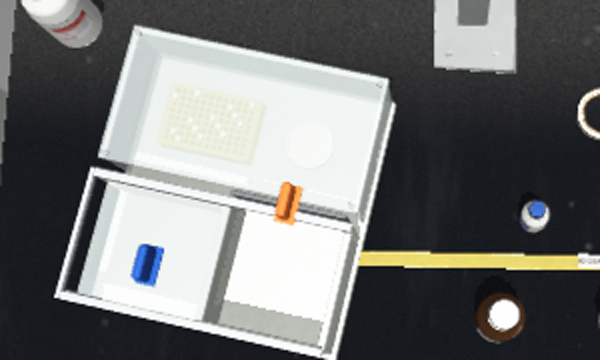

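The crop shows the chamber with the lid parked on its left half, the blue handle at (148,263), the orange handle at (288,203) and the bottle cap at (537,210). From these, the chamber is at about (0.511, 0.116) with a yaw near -11°, and the bottle is at about (0.602, -0.191). The tool's yaw is already about right, so I'll move above the bottle.

Emit:
{"name": "carry_out", "arguments": {
  "increments": [
    [0,0,0.5,10,-20,40,0],
    [0,0,1,30,-58,70,0],
    [0,0,1.5,56,-107,70,0],
    [0,0,2,82,-157,70,0],
    [0,0,2.7,108,-207,70,0],
    [0,0,2.7,134,-257,70,0],
    [0,0,2.7,160,-307,70,0],
    [0,0,2.7,186,-357,70,0],
    [0,0,2.7,212,-407,70,0],
    [0,0,2.7,238,-457,70,0],
    [0,0,2.7,264,-507,70,0],
    [0,0,2.7,290,-557,70,0],
    [0,0,2.7,316,-607,70,0],
    [0,0,2.7,342,-657,70,0],
    [0,0,2.7,368,-707,65,0],
    [0,0,2.7,394,-757,50,0],
    [0,0,2.7,420,-805,30,0],
    [0,0,2.7,435,-835,10,0],
    [0,0,2.7,442,-847,-20,0],
    [0,0,2.7,442,-847,-40,0]
  ]
}}

```text
clock: 3.55
tool_pos: [0.6013, -0.1924, 0.1572]
orientation: [179.9, -0.0, -101.1]
force: [-1.0, -0.1, -0.0]
opening: 0.088
```

```bash
python3 - <<'E'
from h import *
for n in("scene","top"):
    p=ctrl.snapshot(n)
    print(n,[(r["centre"].__class__ and np.round(r["centre"],4),round(r["confidence"],2)) for r in ctrl.search_frame(p,"bottle_center")[:2]])
    i=p["pixels"].copy()
    if n=="scene":
        X=[[.602,-.191,0.078]]
        u,v=proj(p,X)[0].astype(int); i[v,u]=(0,255,0)
        print(u,v)
        c=i[80:280,230:430];cv2.imwrite("pics/s1.png",cv2.resize(c,None,fx=3,fy=3))
    else: T=i[110:260,280:460]
cv2.imwrite("pics/t1.png",cv2.resize(T,None,fx=3,fy=3))
E
```

```text
scene []
342 176
top [(array([ 0.5912, -0.1857,  0.0479]), 0.45)]
```

View pics/s1.png

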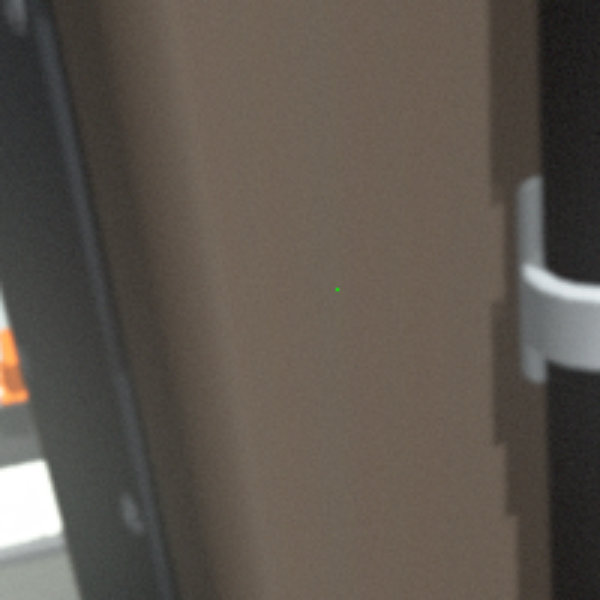

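The arm blocks the scene camera here, so I'll check the top view.

View pics/t1.png

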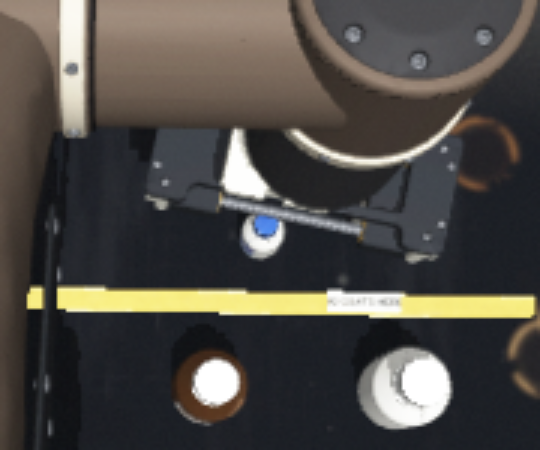

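The top view shows the bottle at (263,235) in the crop, near the jaws' centre line. The gripper's long side lies along the jaw axis, and the neighbouring bottles are clear. I'll descend so the TCP is about 39 mm above the worktop, then grip.

Emit:
{"name": "carry_out", "arguments": {
  "increments": [
    [0,0,0,0,1,-30,0],
    [0,0,0,0,1,-65,0],
    [0,0,0,0,1,-95,0],
    [0,0,0,0,1,-112,0],
    [0,0,0,0,1,-118,0],
    [0,0,0,0,1,-118,0],
    [0,0,0,0,1,-118,1],
    [0,0,0,0,1,-118,1],
    [0,0,0,0,1,-118,1],
    [0,0,0,0,1,-118,1],
    [0,0,0,0,1,-118,1],
    [0,0,0,0,1,-118,1]
  ]
}}

```text
clock: 5.25
tool_pos: [0.6017, -0.1902, 0.0412]
orientation: [180.0, -0.0, -101.0]
force: [0.1, 0.1, 0.6]
opening: 0.033
```

The grip measures 33 mm, which matches the bottle. Next I'll lift, carry it over the hatch and look before lowering.

Emit:
{"name": "carry_out", "arguments": {
  "increments": [
    [0,0,0,0,0,20,1],
    [0,0,0,0,0,60,1],
    [0,0,0,0,0,105,1],
    [0,0,0,0,0,145,1],
    [0,0,0,-8,20,165,1],
    [0,0,0,-20,55,170,1],
    [0,0,0,-35,95,170,1],
    [0,0,0,-50,138,170,1],
    [0,0,0,-66,181,170,1],
    [0,0,0,-82,224,170,1],
    [0,0,0,-96,263,170,1],
    [0,0,0,-104,285,170,1],
    [0,0,0,-107,294,165,1],
    [0,0,0,-107,294,150,1],
    [0,0,0,-107,294,130,1],
    [0,0,0,-107,294,115,1],
    [0,0,0,-107,294,110,1]
  ]
}}

```text
clock: 7.38
tool_pos: [0.4941, 0.1028, 0.1496]
orientation: [179.9, -0.1, -101.0]
force: [0.3, -0.1, 0.4]
opening: 0.0005
```

```bash
python3 - <<'E'
from h import *
o=ctrl.get_obs();print(o["tool_pos"],o["opening"])
th=np.radians(-11);ax=np.array([np.cos(th),np.sin(th),0]);ay=np.array([-np.sin(th),np.cos(th),0]);c=np.array([.5114,.116,0])
ims=[]
for n in("scene","top"):
    p=ctrl.snapshot(n);i=p["pixels"].copy()
    k=3
    a,b=(100,140) if n=="scene" else (100,80)
    i=cv2.resize(i[b:b+190,a:a+210-80*0],None,fx=k,fy=k)
    f=lambda x,y,z:tuple(((proj(p,c+ax*x+ay*y+[0,0,z])[0]-[a,b])*k).astype(int).tolist())
    for z,col in((.010,(0,0,255)),(.098,(0,255,0))):
        q=[f(x,y,z) for x,y in((-.068,-.07),(.068,-.07),(.068,.07),(-.068,.07))]
        for j in range(4): cv2.line(i,q[j],q[(j+1)%4],col,1)
    t=o["tool_pos"];cv2.circle(i,tuple(((proj(p,[t[0],t[1],.11])[0]-[a,b])*k).astype(int).tolist()),4,(255,0,255),1)
    ims.append(i[:, :400])
cv2.imwrite("pics/h2.png",np.hstack(ims))
E
```

```text
[0.49406992 0.10281702 0.14964198] 0.0005270827055961382
```

View pics/h2.png

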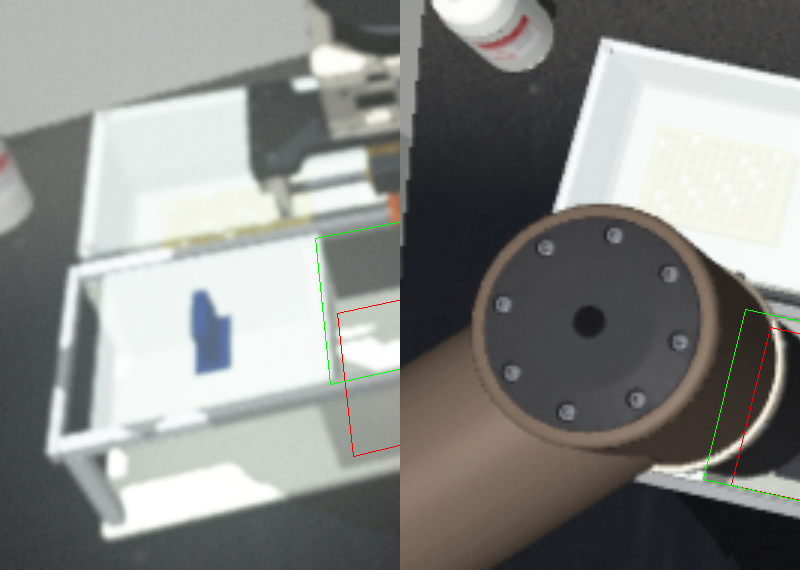

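The opening reads about 0, so the bottle slipped out of the grip. The chamber overlay lines up with the hatch. I'll find the bottle now.

```bash
python3 - <<'E'
from h import *
ims=[]
for n in("scene","top"):
    p=ctrl.snapshot(n)
    for r in ctrl.search_frame(p,"bottle_center")[:3]: print(n,np.round(r["centre"],4),round(r["confidence"],2),proj(p,r["centre"]).round())
    ims.append(p["pixels"][80:320,200:460])
cv2.imwrite("pics/h3.png",cv2.resize(np.hstack(ims),None,fx=1.5,fy=1.5))
E
```

```text
scene [ 0.5937 -0.1855  0.0448] 0.53 [[341. 188.]]
top [ 0.5944 -0.1868  0.0504] 0.53 [[366. 188.]]
```

View pics/h3.png

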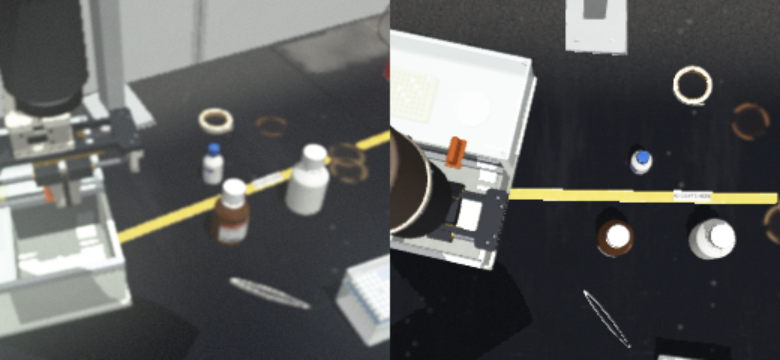

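The bottle is still standing in its original place, at (341,188) in the scene view and (366,188) in the top view. I'll measure its axis precisely, since it is now unobstructed.

```bash
python3 - <<'E'
from h import *
from scipy.optimize import least_squares
P={};C={};B={}
for n,w in dict(scene=(330,352,165,190),top=(355,380,172,200)).items():
    P[n]=p=ctrl.snapshot(n);m=blob(p["pixels"],"b",w);v,u=np.nonzero(m);C[n]=np.array([u.mean(),v.mean()])
    q=ctrl.outline_of(p,"bottle_center")[0]["pixels"];v,u=np.nonzero(q);B[n]=q.astype(bool);print(n,C[n].round(1),q.sum(),u.min(),u.max(),v.min(),v.max())
r=least_squares(lambda X:np.r_[[proj(P[n],X)[0]-C[n] for n in P]].ravel(),[.6,-.19,.07]);print(r.x.round(4))
# silhouette fit of the upright solid (x,y) to both masks, each camera also alone
t=np.linspace(0,2*np.pi,40)
def sil(p,x,y):
    m=np.zeros((400*4,640*4),np.uint8)
    for R,a,b in((.017,0,.062),(.010,.062,.078)):
        X=np.array([[x+R*np.cos(s),y+R*np.sin(s),z] for z in(a,b) for s in t])
        cv2.fillConvexPoly(m,cv2.convexHull(((proj(p,X)+.5)*4).astype(np.int32)),1)
    return m
for use in(["scene"],["top"],["scene","top"]):
    best=max((sum((lambda s,b:(s&b).sum()/(s|b).sum())(sil(P[n],x,y),cv2.resize(B[n].astype(np.uint8),None,fx=4,fy=4,interpolation=0)) for n in use),x,y) for x in np.arange(.585,.612,.002) for y in np.arange(-.2,-.178,.002));print(use,np.round(best,4))
E
```

```text
scene [342.1 178.8] 245 336 348 178 202
top [368.3 184.2] 172 360 373 181 195
[ 0.6006 -0.1901  0.0714]
['scene'] [ 0.7418  0.597  -0.192 ]
['top'] [ 0.7877  0.595  -0.188 ]
['scene', 'top'] [ 1.5095  0.597  -0.19  ]
```

The bottle hasn't moved at all, so the lift must have begun before grip force had built up. I'll go back and grip for longer.

Emit:
{"name": "carry_out", "arguments": {
  "increments": [
    [0,0,0,0,0,30,0],
    [0,0,0,10,-28,55,0],
    [0,0,0,26,-73,60,0],
    [0,0,0,42,-118,60,0],
    [0,0,0,58,-162,60,0],
    [0,0,0,74,-207,60,0],
    [0,0,0,90,-252,60,0],
    [0,0,0,101,-283,50,0],
    [0,0,0,105,-294,30,0],
    [0,0,0,105,-294,-10,0],
    [0,0,0,105,-294,-50,0],
    [0,0,0,105,-294,-90,0],
    [0,0,0,105,-294,-108,0],
    [0,0,0,105,-294,-114,0],
    [0,0,0,105,-294,-114,0],
    [0,0,0,105,-294,-114,1],
    [0,0,0,105,-294,-114,1],
    [0,0,0,105,-294,-114,1],
    [0,0,0,105,-294,-114,1],
    [0,0,0,105,-294,-114,1]
  ]
}}

```text
clock: 10.38
tool_pos: [0.5997, -0.1902, 0.0373]
orientation: [-180.0, -0.0, -101.0]
force: [-0.0, 0.5, -0.3]
opening: 0.043
```

Emit:
{"name": "carry_out", "arguments": {
  "increments": [
    [0,0,0,0,0,0,1],
    [0,0,0,0,0,0,1],
    [0,0,0,0,0,0,1],
    [0,0,0,0,0,0,1],
    [0,0,0,0,0,0,1],
    [0,0,0,0,0,0,1]
  ]
}}

```text
clock: 11.12
tool_pos: [0.5996, -0.1902, 0.0372]
orientation: [180.0, -0.0, -101.0]
force: [-0.3, -0.8, 0.1]
opening: 0.0186
```

Stopping at 18.6 mm doesn't fit a 34 mm body, so I'll look before lifting.

```bash
python3 - <<'E'
from h import *
o=ctrl.get_obs();print(o["opening"],o["tool_pos"])
ims=[]
for n in("scene","top"):
    p=ctrl.snapshot(n)
    for r in ctrl.search_frame(p,"bottle_center")[:3]: print(n,np.round(r["centre"],4),round(r["confidence"],2),proj(p,r["centre"]).round())
    i=p["pixels"].copy()
    u,v=proj(p,[.6,-.19,.078])[0].astype(int);print(u,v)
    ims.append(cv2.resize(i[130:260,300:430],None,fx=3,fy=3))
cv2.imwrite("pics/h4.png",np.hstack(ims))
E
```

```text
0.01858363304721059 [ 0.59963185 -0.19017381  0.03723649]
342 177
368 184
```

View pics/h4.png

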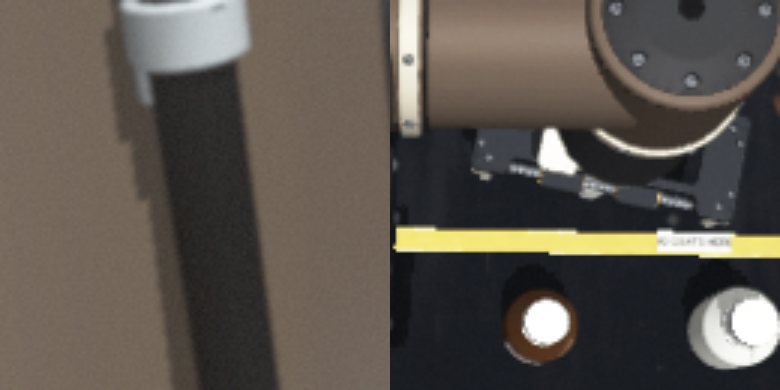

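Neither camera shows the grasp. The top view does show the fingers about 20 mm apart around the bottle's position, near (368,190) in the full frame. That fits a grip on the narrow neck or cap, and it explains why the first lift, which started at 33 mm while still closing, left the bottle untouched. I'll test this with a gentle lift.

Emit:
{"name": "carry_out", "arguments": {
  "increments": [
    [0,0,0,0,0,0,1],
    [0,0,0,0,0,2,1],
    [0,0,0,0,0,6,1],
    [0,0,0,0,0,12,1],
    [0,0,0,0,0,20,1],
    [0,0,0,0,0,30,1],
    [0,0,0,0,0,40,1],
    [0,0,0,0,0,50,1]
  ]
}}

```text
clock: 12.32
tool_pos: [0.5998, -0.1902, 0.0882]
orientation: [-180.0, 0.0, -101.0]
force: [0.2, 0.6, -1.0]
opening: 0.0188
```

It held: the opening stayed at 18.8 mm and the tool feels the weight. I'll carry it to the hatch and lower it part-way.

Emit:
{"name": "carry_out", "arguments": {
  "increments": [
    [0,0,0,0,0,25,1],
    [0,0,0,0,0,60,1],
    [0,0,0,-1,2,95,1],
    [0,0,0,-5,15,115,1],
    [0,0,0,-14,38,122,1],
    [0,0,0,-25,70,122,1],
    [0,0,0,-37,104,122,1],
    [0,0,0,-50,140,122,1],
    [0,0,0,-63,176,122,1],
    [0,0,0,-75,210,122,1],
    [0,0,0,-86,240,122,1],
    [0,0,0,-95,265,122,1],
    [0,0,0,-101,283,122,1],
    [0,0,0,-104,292,118,1],
    [0,0,0,-105,294,105,1],
    [0,0,0,-105,294,85,1],
    [0,0,0,-105,294,65,1],
    [0,0,0,-105,294,55,1],
    [0,0,0,-105,294,50,1],
    [0,0,0,-105,294,50,1]
  ]
}}

```text
clock: 14.82
tool_pos: [0.4948, 0.1037, 0.1372]
orientation: [180.0, -0.0, -101.0]
force: [-0.3, 0.7, -0.0]
opening: 0.0186
```

```bash
python3 - <<'E'
from h import *
o=ctrl.get_obs();print(o["opening"],o["tool_pos"],o["force"])
p=ctrl.snapshot("scene")
for r in ctrl.search_frame(p,"bottle_center")[:3]: print(np.round(r["centre"],4),round(r["confidence"],2),proj(p,r["centre"]).round())
cv2.imwrite("pics/h5.png",cv2.resize(p["pixels"][130:310,150:330],None,fx=3,fy=3,interpolation=2))
E
```

```text
0.018558566482348007 [0.49477373 0.10365095 0.13720582] [-0.34010875  0.72806216 -0.0112502 ]
[0.4902 0.1061 0.1467] 0.66 [[246. 225.]]
```

View pics/h5.png

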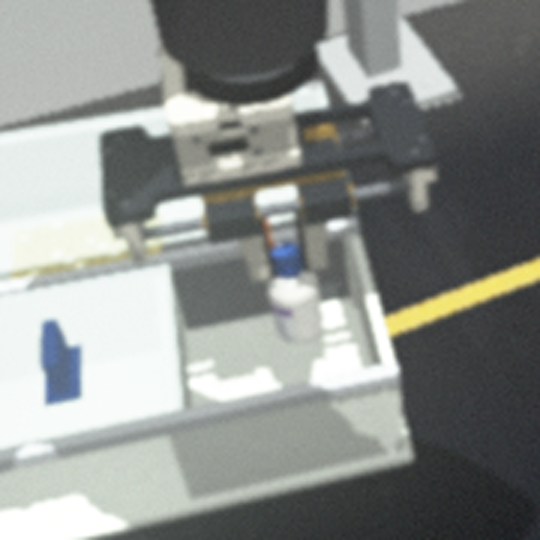

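The bottle hangs upright by its cap over the chamber, with the cap at about (287,258) and the base at about (300,338) in the crop. I'll work out the base height from the picture.

```bash
python3 - <<'E'
from h import *
p=ctrl.snapshot("scene");t=np.linspace(0,6.28,60)
m=blob(p["pixels"],"b",(235,262,200,230));v,u=np.nonzero(m);print("cap px",u.min(),u.max(),v.min(),v.max(),u.mean(),v.mean())
q=ctrl.outline_of(p,"bottle_center")[0]["pixels"];v,u=np.nonzero(q);print("mask",u.min(),u.max(),v.min(),v.max())
x,y=.4948,.1037
cyl=lambda R,a,b:proj(p,[[x+R*np.cos(s),y+R*np.sin(s),z] for z in(a,b) for s in t])
for b in(.06,.07,.08,.09,.10,.11):
    A=cyl(.017,b,b+.062);c=cyl(.010,b+.062,b+.078);print(b,"body rows",A[:,1].min().round(1),A[:,1].max().round(1),"cols",A[:,0].min().round(1),A[:,0].max().round(1),"cap rows",c[:,1].min().round(1),c[:,1].max().round(1),"cols",c[:,0].min().round(1),c[:,0].max().round(1))
print("tcp",proj(p,[x,y,.1372]))
E
```

```text
cap px 241 248 212 215 244.29166666666666 213.5
mask 239 257 210 243
0.06 body rows 225.4 256.1 cols 239.4 258.7 cap rows 222.8 235.1 cols 241.8 252.5
0.07 body rows 222.2 253.3 cols 238.7 258.3 cap rows 219.5 232.0 cols 241.2 251.9
0.08 body rows 219.0 250.4 cols 238.1 257.8 cap rows 216.2 228.7 cols 240.5 251.4
0.09 body rows 215.7 247.5 cols 237.4 257.4 cap rows 212.8 225.5 cols 239.9 250.9
0.1 body rows 212.3 244.5 cols 236.7 256.9 cap rows 209.3 222.1 cols 239.2 250.3
0.11 body rows 208.9 241.5 cols 236.0 256.4 cap rows 205.8 218.7 cols 238.5 249.7
tcp [[246.75766837 226.61826243]]
```

The picture puts the base about 100 mm up, as expected. I'll lower to just above the floor, then ease down while watching the force.

Emit:
{"name": "carry_out", "arguments": {
  "increments": [
    [0,0,0,0,0,-15,1],
    [0,0,0,0,0,-38,1],
    [0,0,0,0,0,-60,1],
    [0,0,0,0,0,-76,1],
    [0,0,0,0,0,-84,1],
    [0,0,0,0,0,-87,1],
    [0,0,0,0,0,-88,1],
    [0,0,0,0,0,-88,1]
  ]
}}

```text
clock: 16.02
tool_pos: [0.495, 0.104, 0.0497]
orientation: [-180.0, 0.0, -101.0]
force: [0.8, -0.2, -0.7]
opening: 0.019
```

Emit:
{"name": "carry_out", "arguments": {
  "increments": [
    [0,0,0,0,0,-1,1],
    [0,0,0,0,0,-1,1],
    [0,0,0,0,0,-2,1],
    [0,0,0,0,0,-2,1]
  ]
}}

```text
clock: 16.52
tool_pos: [0.4947, 0.1038, 0.0472]
orientation: [180.0, -0.0, -101.0]
force: [0.1, 0.5, -0.4]
opening: 0.0184
```

Emit:
{"name": "carry_out", "arguments": {
  "increments": [
    [0,0,0,0,0,-0.5,1],
    [0,0,0,0,0,-1,1],
    [0,0,0,0,0,-1,1]
  ]
}}

```text
clock: 16.9
tool_pos: [0.4954, 0.1041, 0.0471]
orientation: [-179.9, 0.0, -101.0]
force: [-0.6, -0.1, 6.6]
opening: 0.0185
```

There's contact at 6.6 N, at the expected height. I'll open part-way, so the fingers stay clear of the walls, and rise straight up.

Emit:
{"name": "carry_out", "arguments": {
  "increments": [
    [0,0,0,0,0,0.5,1],
    [0,0,0,0,0,0.5,0.45],
    [0,0,0,0,0,0.5,0.45],
    [0,0,0,0,0,0.5,0.45],
    [0,0,0,0,0,0.5,0.45],
    [0,0,0,0,0,0.5,0.45],
    [0,0,0,0,0,5,0.45],
    [0,0,0,0,0,12,0.45],
    [0,0,0,0,0,25,0.45],
    [0,0,0,0,0,50,0.45],
    [0,0,0,0,0,85,0.45],
    [0,0,0,0,0,120,0.45],
    [0,0,0,0,0,145,0.45],
    [0,0,0,0,0,155,0.45]
  ]
}}

```text
clock: 18.65
tool_pos: [0.4954, 0.1042, 0.2036]
orientation: [-179.8, 0.1, -101.0]
force: [-0.3, -1.5, -0.9]
opening: 0.0481
```

```bash
python3 - <<'E'
from h import *
o=ctrl.get_obs();print(o["opening"],o["tool_pos"],o["force"])
p=ctrl.snapshot("scene")
for l in("bottle_center","outer_grip"):
  for r in ctrl.search_frame(p,l)[:2]: print(l,np.round(r["centre"],4),round(r["confidence"],2),proj(p,r["centre"]).round())
m=blob(p["pixels"],"b",(140,200,225,275));v,u=np.nonzero(m);print(u.mean(),v.mean())
cv2.imwrite("pics/h6.png",cv2.resize(p["pixels"][150:310,110:330],None,fx=3,fy=3,interpolation=2))
E
```

```text
0.04806594612892613 [0.49536086 0.1041613  0.20362272] [-0.2578554  -1.50941537 -0.88507674]
bottle_center [0.4918 0.1018 0.0671] 0.53 [[252. 249.]]
outer_grip [0.5293 0.2549 0.1097] 0.69 [[172. 249.]]
nan nan<stdin>:6: RuntimeWarning: Mean of empty slice.
  ret = ret.dtype.type(ret / rcount)
```

View pics/h6.png

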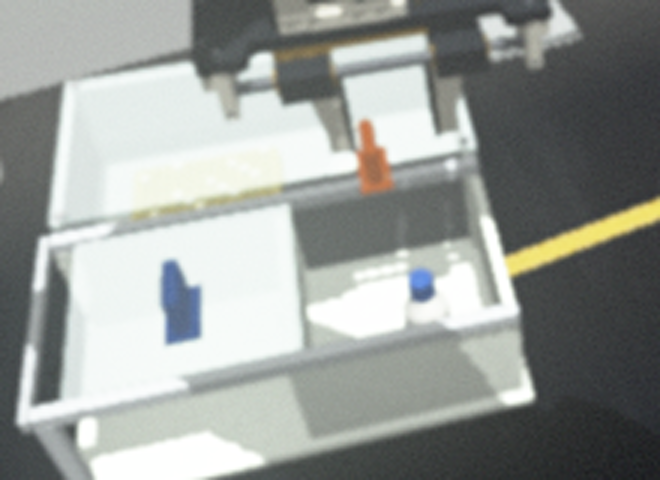

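The bottle stands in the hatch with its cap at (420,283) in the crop, and the fingers are clear. I'll go to the blue handle with the jaws fully open and grip it.

Emit:
{"name": "carry_out", "arguments": {
  "increments": [
    [0,0,0,4,25,0,0.2],
    [0,0,0,10,65,0,0],
    [0,0,0,17,110,0,0],
    [0,0,0,22,143,0,0],
    [0,0,0,24,154,-15,0],
    [0,0,0,24,154,-45,0],
    [0,0,0,24,154,-72,0],
    [0,0,0,24,154,-84,0],
    [0,0,0,24,154,-87,0],
    [0,0,0,24,154,-87,0],
    [0,0,0,24,154,-87,1],
    [0,0,0,24,154,-87,1],
    [0,0,0,24,154,-87,1],
    [0,0,0,24,154,-87,1],
    [0,0,0,24,154,-87,1],
    [0,0,0,24,154,-87,1],
    [0,0,0,24,154,-87,1],
    [0,0,0,24,154,-87,1],
    [0,0,0,24,154,-87,1],
    [0,0,0,24,154,-87,1]
  ]
}}

```text
clock: 21.3
tool_pos: [0.5187, 0.2581, 0.1143]
orientation: [-180.0, 0.0, -101.0]
force: [0.1, 1.6, -0.2]
opening: 0.0112
```

The handle is gripped at 11 mm. I'll slide the lid towards shut.

Emit:
{"name": "carry_out", "arguments": {
  "increments": [
    [0,0,0,-2,-8,0,1],
    [0,0,0,-5,-25,0,1],
    [0,0,0,-9,-47,0,1],
    [0,0,0,-13,-69,0,1],
    [0,0,0,-17.5,-91,0,1],
    [0,0,0,-21.5,-111,0,1],
    [0,0,0,-24,-124,0,1],
    [0,0,0,-25,-130,0,1],
    [0,0,0,-25.5,-132,0,1],
    [0,0,0,-25.5,-132,0,1]
  ]
}}

```text
clock: 22.55
tool_pos: [0.4921, 0.1243, 0.1142]
orientation: [179.9, -0.1, -101.0]
force: [-6.1, 1.1, 4.3]
opening: 0.0109
```

Emit:
{"name": "carry_out", "arguments": {
  "increments": [
    [0,0,0,-0.4,-2,0,1],
    [0,0,0,-0.8,-4,0,1],
    [0,0,0,-1.2,-6,0,1],
    [0,0,0,-1.2,-6,0,1]
  ]
}}

```text
clock: 23.05
tool_pos: [0.4921, 0.1234, 0.1142]
orientation: [-180.0, 0.4, -101.0]
force: [-9.1, 21.7, -0.1]
opening: 0.0111
```

The lid has reached its end stop: 22 N of reaction after 137 mm of travel. I'll relax the push, release, rise and move to the orange handle.

Emit:
{"name": "carry_out", "arguments": {
  "increments": [
    [0,0,0,0,2,0,1],
    [0,0,0,0,2,0,0.5],
    [0,0,0,0,2,0,0.2],
    [0,0,0,0,2,0,0.2],
    [0,0,0,0,2,0,0.2],
    [0,0,0,0,2,0,0.2],
    [0,0,0,0,2,15,0.2],
    [0,0,0,0,2,45,0.2],
    [0,0,0,10,0,65,0.1],
    [0,0,0,40,-6,68,0],
    [0,0,0,75,-12,68,0],
    [0,0,0,97,-16,68,0],
    [0,0,0,102,-17,68,0]
  ]
}}

```text
clock: 24.68
tool_pos: [0.595, 0.1025, 0.1827]
orientation: [-180.0, -0.0, -101.0]
force: [0.7, -0.6, -0.0]
opening: 0.0879
```

```bash
python3 - <<'E'
from h import *
o=ctrl.get_obs();print(o["tool_pos"],o["force"],o["opening"])
p=ctrl.snapshot("scene")
for l in("bottle_center","outer_grip","inner_grip"):
  for r in ctrl.search_frame(p,l)[:2]: print(l,np.round(r["centre"],4),round(r["confidence"],2),proj(p,r["centre"]).round())
cv2.imwrite("pics/h7.png",cv2.resize(p["pixels"][150:310,110:330],None,fx=3,fy=3,interpolation=2))
E
```

```text
[0.5950396  0.10249283 0.18268793] [ 0.72307745 -0.56810621 -0.04191662] 0.08788758864652264
```

View pics/h7.png

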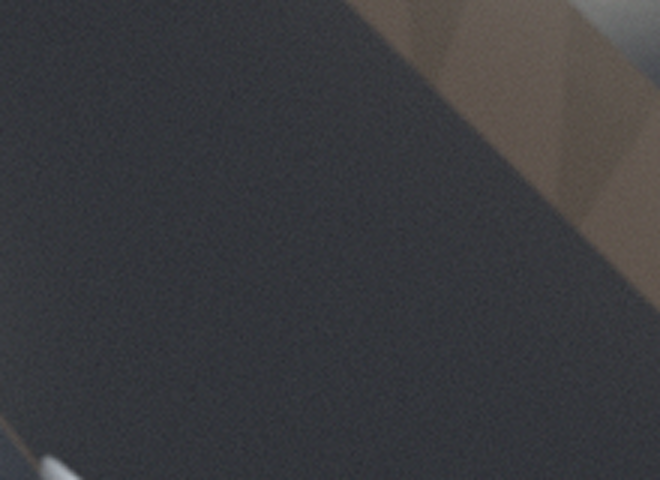

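The arm fills this view. I'll check the lid numerically from the top camera.

```bash
python3 - <<'E'
from h import *
p=ctrl.snapshot("top")
for l in("outer_grip","inner_grip","bottle_center"):
  for r in ctrl.search_frame(p,l)[:2]: print(l,np.round(r["centre"],4),round(r["confidence"],2),proj(p,r["centre"]).round())
print("expected blue px",proj(p,[.492,.1234,.129]))
m=blob(p["pixels"],"b",(200,290,170,260));v,u=np.nonzero(m);print(u.size,np.median(u) if u.size else 0,np.median(v) if u.size else 0)
E
```

```text
outer_grip [0.5076 0.115  0.1073] 0.76 [[237. 219.]]
inner_grip [0.5935 0.1013 0.1214] 0.45 [[244. 181.]]
expected blue px [[231.13324351 224.74760195]]
192 233.0 225.0
```

The lid measures at (0.508, 0.115), over the chamber centre, and its handle appears within 2 px of the predicted position, so it is shut. Next I'll grip the orange handle.

Emit:
{"name": "carry_out", "arguments": {
  "increments": [
    [0,0,0,0,0,-25,0],
    [0,0,0,0,0,-50,0],
    [0,0,0,0,0,-64,0],
    [0,0,0,0,0,-67,0],
    [0,0,0,0,0,-67,0],
    [0,0,0,0,0,-67,1],
    [0,0,0,0,0,-67,1],
    [0,0,0,0,0,-67,1],
    [0,0,0,0,0,-67,1],
    [0,0,0,0,0,-67,1],
    [0,0,0,0,0,-67,1],
    [0,0,0,0,0,-67,1],
    [0,0,0,0,0,-67,1],
    [0,0,0,0,0,-67,1],
    [0,0,0,0,0,-67,1]
  ]
}}

```text
clock: 26.95
tool_pos: [0.5941, 0.1032, 0.1153]
orientation: [-180.0, 0.0, -101.0]
force: [-0.7, 2.4, -0.8]
opening: 0.0107
```

Emit:
{"name": "carry_out", "arguments": {
  "increments": [
    [0,0,0,2,8,0,1],
    [0,0,0,5,25,0,1],
    [0,0,0,9.5,46,0,1],
    [0,0,0,14,67,0,1],
    [0,0,0,18.5,88,0,1],
    [0,0,0,21.5,103,0,1],
    [0,0,0,23,110,0,1],
    [0,0,0,23.5,113,0,1],
    [0,0,0,23.5,113,0,1]
  ]
}}

```text
clock: 28.08
tool_pos: [0.6172, 0.218, 0.1152]
orientation: [180.0, 0.1, -100.9]
force: [-4.7, 2.0, 3.4]
opening: 0.011
```

Emit:
{"name": "carry_out", "arguments": {
  "increments": [
    [0,0,0,0.4,2,0,1],
    [0,0,0,0.8,4,0,1],
    [0,0,0,1.2,6,0,1],
    [0,0,0,1.6,8,0,1],
    [0,0,0,1.6,8,0,1]
  ]
}}

```text
clock: 28.7
tool_pos: [0.6176, 0.221, 0.1152]
orientation: [179.8, -0.3, -101.0]
force: [-5.8, -12.3, 6.8]
opening: 0.0109
```

The inner door has hit its end stop after 120 mm of travel. I'll relax, release and retreat up and away.

Emit:
{"name": "carry_out", "arguments": {
  "increments": [
    [0,0,0,0,-2,0,1],
    [0,0,0,0,-2,0,0.5],
    [0,0,0,0,-2,0,0.2],
    [0,0,0,0,-2,0,0.2],
    [0,0,0,0,-2,0,0.2],
    [0,0,0,0,-2,0,0.2],
    [0,0,0,0,-2,15,0.2],
    [0,0,0,0,-2,45,0.2],
    [0,0,0,0,-2,85,0.2],
    [0,0,0,-15,15,120,0.2],
    [0,0,0,-50,50,130,0.2],
    [0,0,0,-90,90,130,0.2],
    [0,0,0,-130,130,130,0.2],
    [0,0,0,-170,170,130,0.2],
    [0,0,0,-210,210,130,0.2],
    [0,0,0,-250,250,130,0.2],
    [0,0,0,-290,290,130,0.2],
    [0,0,0,-330,330,130,0.2],
    [0,0,0,-360,360,130,0.2],
    [0,0,0,-360,360,130,0.2]
  ]
}}

```text
clock: 31.2
tool_pos: [0.2569, 0.5858, 0.2459]
orientation: [180.0, 0.0, -100.8]
force: [-0.8, -0.3, 0.0]
opening: 0.0699
```

```bash
python3 - <<'E'
from h import *
o=ctrl.get_obs();print(o["clock"],o["tool_pos"],o["force"],o["opening"])
ims=[]
for n in("scene","top"):
  p=ctrl.snapshot(n)
  for l in("outer_grip","inner_grip","bottle_center"):
    for r in ctrl.search_frame(p,l)[:1]: print(n,l,np.round(r["centre"],4),round(r["confidence"],2),proj(p,r["centre"]).round())
  for c,X in(("b",[.492,.1234,.122]),("o",[.6176,.221,.122])):
    a,b=proj(p,X)[0];m=blob(p["pixels"],c,(int(a)-20,int(a)+20,int(b)-20,int(b)+20));v,u=np.nonzero(m);print(c,(a,b),u.size,u.mean() if u.size else 0,v.mean() if u.size else 0)
  ims.append(cv2.resize(p["pixels"][140:320,110:300] if n=="scene" else p["pixels"][90:270,120:310],None,fx=2.1,fy=2.1,interpolation=2))
cv2.imwrite("pics/h8.png",np.hstack(ims))
E
```

```text
31.2 [0.25691895 0.58578717 0.24589748] [-0.75379832 -0.34387116  0.00451074] 0.06988678209104268
scene outer_grip [0.5075 0.1214 0.1103] 0.78 [[238. 234.]]
scene inner_grip [0.6121 0.2155 0.1131] 0.57 [[182. 215.]]
b (np.float64(239.0137049131827), np.float64(235.64329591209884)) 116 240.27586206896552 237.08620689655172
o (np.float64(177.72163523685091), np.float64(211.79345241637853)) 91 178.69230769230768 211.8901098901099
top outer_grip [0.5116 0.1163 0.1085] 0.83 [[236. 217.]]
top inner_grip [0.6162 0.2164 0.1106] 0.77 [[196. 171.]]
b (np.float64(231.75709176916888), np.float64(225.00923204759275)) 202 232.72277227722773 225.18316831683168
o (np.float64(192.18095624951906), np.float64(169.82288870335614)) 223 192.94618834080717 170.31390134529147
```

View pics/h8.png

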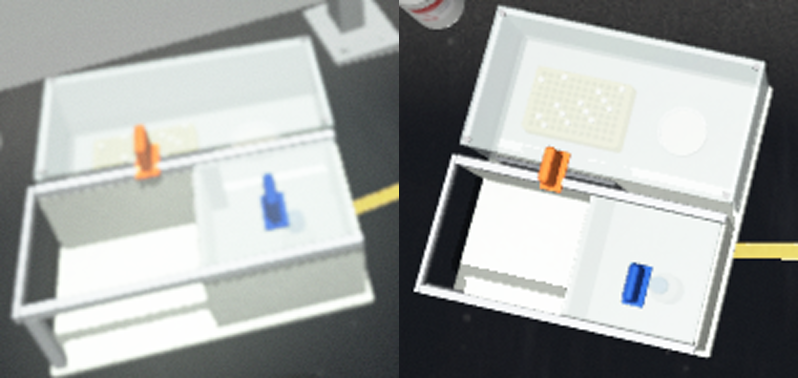

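The last picture shows the clear lid over the right half with the bottle visible upright beneath it, beside the blue handle. The blue handle is at (636,285) and the orange handle is slid left at (553,168). The grip points at the two stops are 159.1 mm apart, against 158.8 mm expected for fully shut and fully open. I'll hand it in.

```bash
python3 -c "
from plant import ctrl
print(ctrl.close_job(), ctrl.get_obs()['clock'])"
```

```text
the job is handed in; nothing more can be done
the job is handed in; nothing more can be done
```

The bottle is standing in the hatch, with the outer door shut and then the inner door opened, in that order. I handed the job in at about 31.5 s, with the gripper well clear. The hand-in gives no verdict.

- **Bottle:** I lowered it onto the floor until there was light contact (about 7 N) and released it there. After release it stood upright, and the last picture shows it through the lid.
- **First grasp failed:** I lifted before the fingers had finished closing, so they came away empty. The bottle was not moved. On the second try the fingers closed to 18.6 mm, on the cap instead of the 34 mm body I expected. The lift and the later checks were good.
- **Outer door:** I pushed it to its end stop (about 137 mm of travel, 22 N of reaction). The top camera confirmed it was shut before I touched the inner door.
- **Inner door:** I pulled it to its end stop (120 mm of travel, 12 N of reaction).
- **Door positions:** The two handles ended 159.1 mm apart, against 158.8 mm for fully shut and fully open. In the final images both handles were within about 2 px of where they should be.
- **Check limits:** One picture before opening the inner door was blocked by the arm, so I used numbers from the top camera instead. In the last check I saw the bottle only by eye; the detector did not report it under the lid.

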